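Check a curved safety edge along its whole length

ROBOT

A 6-joint arm with a two-finger parallel gripper is mounted at the origin on a cart in front of the work surface, level with it; the furniture and walls round the work are solid. World frame = base frame: x ahead of the robot, y to its left, z up, the work surface at z = 0. Lengths are in m, angles in rad, forces in N, time in s.
With the tool pointing down it reaches from about 0.4 to 0.825 m from the base axis. Payload 7 kg.
Tool frame: the origin (TCP) lies midway between the tips of the shut fingers; the grasp point (between the pads) lies arm.hold_point_z behind it (arm.hold_point_z is the distance from the TCP to the grasp point, in m); z points along the fingers, y is the line along which they close (so a half turn about z gives the same grasp; the last joint's range is limited). The gripper opens to 88 mm and grips with 3 to 60 N. Pads are 19 mm wide; open, the fingers measure 130 mm over their backs; the gripper's body (78 mm by 193 mm) begins 47 mm behind the grasp point.
Start: joints at [1.436, 0.359, 0.012, 0, -1.224, -0.288], TCP at [0.277, 0.616, 0.201] pointing down, gripper open.
Joint ranges: [-3.07, 3.07], [-1.43, 2.12], [-1.02, 1.25], [-3.03, 1.67], [-3.05, -0], [-3.03, 3.03]. Speed limits (rad/s): [2.39, 2.39, 3.01, 3.14, 3.14, 3.14].

INTERFACE

Orientations are given as [roll, pitch, yaw] about the fixed x, y, z axes, in that order (R = Rz(yaw) Ry(pitch) Rx(roll)).
In Python, from station import arm gives the robot as it stands.
- The arm moves only by the shell command python3 -m crank 'ROWS' [OPENING] [FORCE]. ROWS is JSON, a list that holds one entry, the list of rows, each a list of 4 numbers: the shift along the tool's x, y, z in units of 25 mm (1.0 is 25 mm), then the turn about the tool's z in units of 5 degrees (1.0 is 5 degrees). A call has 1 to 12 rows; each row is the pose to reach, as a shift and turn from the pose commanded when the call began, along the tool's axes at that moment; what a row does not reach only later rows make up. A row lasts 1/8 s, in which the tool goes at most 62.5 mm and 10.7 degrees, less where a joint would pass 70% of its speed; a pose out of reach is approached as far as the arm can. A call with a gripper value outside its range is refused whole. OPENING is the closure, from 0 (fully open) to 1 (shut), set as the call begins (- or left out, the last holds). The fingers move at their own pace and stop on an object; FORCE is the grip in N (left out, the last holds). Time passes only in rows, so rows that repeat a pose let the fingers close. It gives the time, the measured TCP pose, the force, the opening and the grip force at its end, in the units of the state.
- arm.get_state(): the state, without advancing time (a new reading comes with each control period).
- arm.grab_frame(name): name is "side" or "top"; returns (picture, depth): 384x512x3 uint8, red, green, blue; 384x512 float32, m along the optical axis (not along the pixel's ray), 0 where there is no reading.
- arm.get_calibration(name): a dict with "mtx" (3x3 intrinsics, pixels), "k1" (the pictures are not rectified: a ray, as slopes to the right and down, at radius r is drawn at 1 + k1 r^2 times it, then the intrinsics apply), "R" (3x3) and "t" (3): a world point X has camera coordinates R X + t. Camera axes: x right, y down, z forward; pixel columns grow to the right and rows downward; lengths in m; the calibration is good to about 2 mm. A picture is of the moment at which its call begins. get_calibration takes no time and is no camera call.
- arm.job_done(): hands the job in; it is judged then, once.
Trained networks look in the newest picture that a camera, given by its name, has taken for a name from the list of things; names that differ only in an ending like _2 or _b are one class to them, and where a whole thing is asked for, a point or a joint stands for the part that bears it (a point fixed in the world has none). Each returns a list of dicts, best first, with "score" (0 to 1); they miss things now and then, are a little off and sometimes report something else, mostly with a low value. They report only what shows in the picture. A call takes as long as a camera call. They do not tell look-alikes from the thing itself.
- arm.recognise(thing, camera): "extent" ([left, top, width, height] in pixels, round what is visible of it).
- arm.trace(thing, camera): "mask" (384x512 bool, what is visible of it) and "extent" ([left, top, width, height] in pixels, round what is visible of it).
The state is a dict: "t": time; "q": joint angles; "qd": joint speeds; "joint_efforts": joint torques, N m; "eef_pos": TCP position; "ee_rot": TCP orientation; "force": force on the tool from outside, world axes, zero at the start; "moment": the same for the moment, N m; "width": finger opening in m; "gripper_force": force on a finger pad.
Only numpy, scipy, OpenCV 4.12 (cv2) and the standard library are available. Lean on these libraries where they do the work, as an engineer would, in place of code of your own. Each camera call takes 0.05 s, during which the arm holds its last target. There are 200 camera calls.

TASK

Check that the curved sprung safety edge (the black strip in the bow-shaped channel) trips along its whole length: with the fingertips of the closed gripper press it lightly down at the end near which the bolt stands, then run along the curve on the strip to its other end, keeping it pressed all the way without letting it spring up and without pushing it down to its stop. Then lift off so that the strip comes up; do not shift or lift the bolt, sleeve or any other loose thing.

Things in the scene. Friction and masses are not known exactly. Their poses are not given: they have to be found in the camera images.
- fixture: test board fixed to the bench: wood 120 x 270 x 12 mm; on it a bow-shaped aluminium channel, 28 mm wide, walls up to 40 mm above the bench, holding the black sprung strip; a grey box (34 x 50 mm, top at 32 mm) in the hollow of the bow. Origin: centre of the underside, on the bench; z up, y along the board's length, x towards the bulging side of the bow
- edge (a joint): the curved black strip, a round-topped bar 18 mm thick; 0 = fully up (the start), grows in m as it is pressed straight down, as one rigid piece; stop at 0.014 (0.0125 and more counts as at the stop). Its spring takes 2 N to start, about 6 N at 12 mm, and lifts it again on release. Keep to mid-travel, 0.004 to 0.009
- arc_centre (a point): centre of the strip's arc seen from above, at bench height, 136.6 mm to the -x side of the fixture's origin (no object is there); the strip's centre line has a radius of 160 mm about it and runs 43 degrees to either side of the fixture's +x
- p0 (a point): on the top of the curved strip, on its centre line (56 mm above the bench when the strip is up; sinks with the strip): the +y end (fixture's y), 8 mm in from where the strip's rounded end begins
- p1 (a point): on the top of the curved strip, on its centre line (56 mm above the bench when the strip is up; sinks with the strip): 1 x 37 mm along the arc from p0 towards p6
- p2 (a point): on the top of the curved strip, on its centre line (56 mm above the bench when the strip is up; sinks with the strip): 2 x 37 mm along the arc from p0 towards p6
- p3 (a point): on the top of the curved strip, on its centre line (56 mm above the bench when the strip is up; sinks with the strip): 3 x 37 mm along the arc from p0 towards p6, the middle of the bow
- p4 (a point): on the top of the curved strip, on its centre line (56 mm above the bench when the strip is up; sinks with the strip): 4 x 37 mm along the arc from p0 towards p6
- p5 (a point): on the top of the curved strip, on its centre line (56 mm above the bench when the strip is up; sinks with the strip): 5 x 37 mm along the arc from p0 towards p6
- p6 (a point): on the top of the curved strip, on its centre line (56 mm above the bench when the strip is up; sinks with the strip): the -y end (fixture's y), 8 mm in from where the strip's rounded end begins
- bolt: M12 steel bolt, 58 mm tall, standing upright on its 21 mm head; a loose marker on the bench on the hollow side of the bow, some 70 to 95 mm from the end of the strip where the run starts (either p0 or p6, whichever is nearer to it). Origin: centre of its underside
- sleeve: copper sleeve, 28 mm across, 45 mm tall, standing loose near the other end of the strip in the same way. Origin: centre of its underside
- nut: loose hexagon nut, 34 mm across, 16 mm high, lying in front of the hollow of the bow. Origin: centre of its underside
- bearing: loose ball bearing, 52 mm across, 15 mm high, lying beyond the bulging side. Origin: centre of its underside
- tape: loose roll of black tape, 89 mm across, 19 mm high, lying beyond the bulging side. Origin: centre of its underside
Things that resemble listed ones, but are neither listed nor needed, are in the scene too. What is shaped like the bolt but purple or yellow is not meant. Leave any pink or yellow look-alike of the bearing alone.

How it is judged:
By the outcome, as a careful person would: the job done as asked, in the order asked, and still so for the second after the job is handed in, with the robot touching nothing.
It also fails if it takes over 40 s, if anything falls off the work surface, if the arm or the gripper's body presses on something with over 40 N, if the wrist force passes 120 N, or if a joint passes its speed limit or range.

## Working session

There is one attempt and no reset: what is moved stays moved. The work goes in short steps, Python scripts to look and compute and a shell command to move; the robot and the scene stay as the last step left them, time stands still between calls to the robot, and variables do not carry over. Pictures are saved under pics/ and viewed, at most 10 in all, crops included, and the job is handed in when it is done.

```bash
mkdir -p pics
python3 - <<'E'
from station import arm
import cv2,numpy as np
s=arm.get_state(); print({k:np.round(v,4).tolist() for k,v in s.items()}, arm.hold_point_z)
for n in("top","side"):
    p,d=arm.grab_frame(n); cv2.imwrite(f"pics/{n}0.png",p[:,:,::-1]); np.save(f"pics/{n}0.npy",d)
    c=arm.get_calibration(n); print(n,{k:np.round(v,4).tolist() for k,v in c.items()})
    for th in("bolt","sleeve","edge","fixture"):
        print(th,[(round(r["score"],2),np.round(r["extent"]).tolist()) for r in arm.recognise(th,n)[:4]])
E
```

```text
{'t': 0.0, 'q': [1.4362, 0.3594, 0.0111, -0.0004, -1.2241, -0.2881], 'qd': [0.0012, -0.0016, 0.0011, 0.0013, 0.0002, -0.0013], 'joint_efforts': [-0.0001, -58.2708, 29.3061, 6.9969, 0.0069, -0.0002], 'eef_pos': [0.2767, 0.6151, 0.2003], 'ee_rot': [3.1399, -0.0001, -0.4229], 'force': [0.1874, -0.1626, -0.1629], 'moment': [0.0137, 0.0319, 0.0061], 'gripper_force': 0.0, 'width': 0.0875} 0.0188
top {'mtx': [[454.6137, 0.0, 252.1394], [0.0, 454.6137, 191.4276], [0.0, 0.0, 1.0]], 'k1': -0.1704, 'R': [[-0.0042, -0.9993, -0.0366], [-0.9909, 0.0091, -0.1341], [0.1344, 0.0357, -0.9903]], 't': [0.3289, 0.514, 0.8236]}
bolt [(0.67, [247.0, 277.0, 13.0, 10.0]), (0.6, [280.0, 246.0, 10.0, 11.0]), (0.49, [285.0, 280.0, 15.0, 12.0])]
sleeve [(0.7, [363.0, 195.0, 21.0, 13.0])]
edge [(0.57, [260.0, 151.0, 102.0, 76.0])]
fixture [(0.76, [229.0, 125.0, 146.0, 123.0]), (0.16, [260.0, 151.0, 104.0, 76.0])]
side {'mtx': [[482.5616, 0.0, 260.0905], [0.0, 482.5616, 188.9249], [0.0, 0.0, 1.0]], 'k1': 0.0231, 'R': [[-0.999, -0.04, -0.0214], [-0.0062, 0.5891, -0.808], [0.045, -0.8071, -0.5888]], 't': [0.5201, -0.1105, 1.1222]}
bolt [(0.77, [349.0, 182.0, 8.0, 25.0]), (0.61, [348.0, 210.0, 14.0, 24.0]), (0.59, [313.0, 184.0, 12.0, 30.0]), (0.38, [225.0, 149.0, 68.0, 63.0])]
sleeve [(0.7, [260.0, 141.0, 17.0, 24.0])]
edge [(0.58, [225.0, 147.0, 70.0, 64.0]), (0.33, [194.0, 149.0, 125.0, 100.0])]
fixture [(0.69, [194.0, 151.0, 122.0, 95.0])]
```

```bash
ls
```

```text
pics
```

Run:
```python
import cv2
a=cv2.imread('pics/top0.png')[100:310,190:430]; b=cv2.imread('pics/side0.png')[110:280,170:390]
cv2.imwrite('pics/a.png',cv2.resize(a,None,fx=2.8,fy=2.8,interpolation=2)); cv2.imwrite('pics/b.png',cv2.resize(b,None,fx=3,fy=3,interpolation=2))
```

```text
(no output)
```

View pics/a.png

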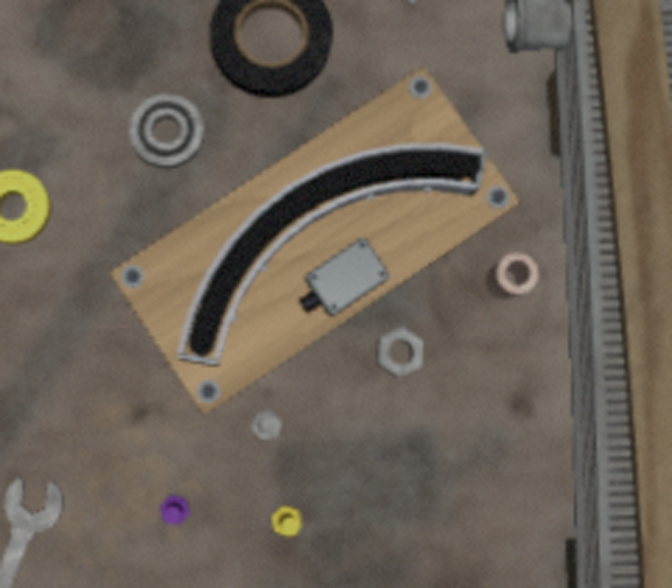

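View pics/b.png

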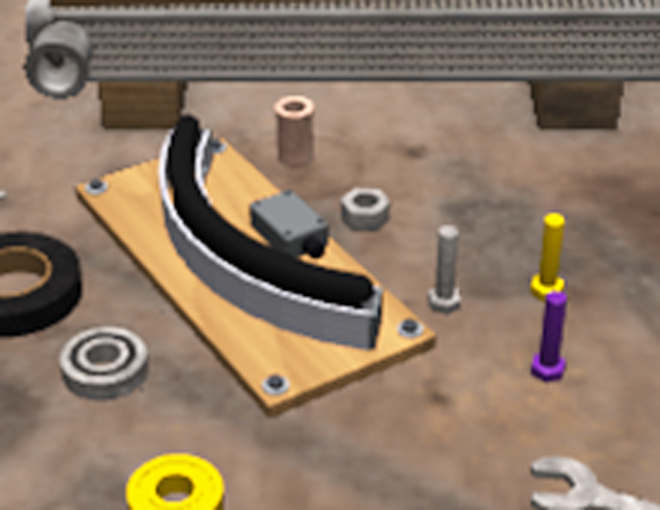

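The pictures show the grey bolt at top px (285,252) and side px (318,199), by the lower-left end of the strip (top px ~(262,225)). The copper sleeve is near the other end, at top px (374,198). The fixture's +x points up-left, so the lower-left end is p0 and the run goes p0→p6.

```bash
cat > h.py <<'E'
from station import arm
import cv2,numpy as np
from scipy.optimize import least_squares
def cloud(n,mask,d):
    c=arm.get_calibration(n); v,u=np.nonzero(mask&(d>0)); K=c["mtx"]=np.array(c["mtx"])
    q=cv2.undistortPoints(np.c_[u,v].astype(float)[:,None],K,np.array([c["k1"],0,0,0.]))[:,0]
    z=d[v,u]; return (np.c_[q,np.ones(len(q))]*z[:,None]-np.array(c["t"]))@np.array(c["R"])
E
python3 - <<'E'
from h import *
for n in("top","side"):
    _,d=arm.grab_frame(n)
    m=arm.trace("fixture",n); F=m[0]["mask"]; print(n,"fix",m[0]["score"])
    P=cloud(n,F,d); print("z pct",np.percentile(P[:,2],[2,20,50,80,98]).round(4))
    B=P[(P[:,2]>.006)&(P[:,2]<.018)]
    r=cv2.minAreaRect((P[P[:,2]<.07][:,:2]*1000).astype(np.float32)); print("rect",r)
    m=arm.trace("edge",n); print("edge",m[0]["score"],m[0]["extent"])
    S=cloud(n,m[0]["mask"],d); print("edge z",np.percentile(S[:,2],[5,50,95]).round(4))
    zt=np.percentile(S[:,2],95); S=S[(S[:,2]>zt-.007)]
    f=least_squares(lambda p:np.hypot(S[:,0]-p[0],S[:,1]-p[1])-.160,[.4,-.1],loss='soft_l1',f_scale=.003)
    g=least_squares(lambda p:np.hypot(S[:,0]-p[0],S[:,1]-p[1])-p[2],[.4,-.1,.16],loss='soft_l1',f_scale=.003)
    a=np.degrees(np.unwrap(np.arctan2(S[:,1]-f.x[1],S[:,0]-f.x[0])))
    lo,hi=np.percentile(a,[.5,99.5]); print("c",f.x,"free",g.x,"ang",lo,hi,"mid",(lo+hi)/2, "rms",np.std(f.fun))
    for th in("bolt","sleeve"):
        for r in arm.trace(th,n)[:3]:
            C=cloud(n,r["mask"],d); print(th,r["score"].__round__(2),np.round(r["extent"]),np.median(C,0).round(3),C[:,2].max().round(3))
E
```

```text
top fix 0.59
z pct [0.009  0.0112 0.013  0.0391 0.0567]
rect ((534.9696044921875, 225.53672790527344), (120.85874938964844, 273.4393310546875), 33.31247329711914)
edge 0.27 [259.5, 151.8, 101.1, 72.0]
edge z [0.0454 0.0546 0.0576]
c [0.66466649 0.3186972 ] free [0.41888534 0.15220695 0.15947973] ang -178.3014400330817 -113.49056080328876 mid -145.89600041818522 rms 0.024055941448769446
bolt 0.55 [280. 247.   9.  10.] [0.403 0.263 0.008] 0.062
bolt 0.46 [244. 274.  14.  13.] [0.347 0.326 0.027] 0.061
bolt 0.39 [285. 282.  14.   8.] [0.339 0.253 0.027] 0.06
sleeve 0.5 [361. 196.  21.  11.] [0.502 0.092 0.041] 0.047
side fix 0.81
z pct [0.0047 0.0119 0.0141 0.0398 0.0566]
rect ((542.60498046875, 199.15907287597656), (132.65220642089844, 335.3024597167969), 32.93923568725586)
edge 0.69 [226.9, 146.3, 69.4, 65.2]
edge z [0.0343 0.053  0.0571]
c [0.6522035  0.33812011] free [0.41969519 0.16133993 0.15480361] ang -173.7024246386692 -109.59512061030044 mid -141.64877262448482 rms 0.024684471759555942
bolt 0.79 [346. 204.  13.  32.] [0.342 0.332 0.027] 0.061
bolt 0.72 [346. 180.  13.  27.] [0.334 0.255 0.026] 0.06
bolt 0.5 [313. 186.  13.  29.] [0.4   0.269 0.029] 0.06
sleeve 0.73 [260. 140.  18.  26.] [0.499 0.103 0.03 ] 0.048
```

Run:
```python
from h import *
d=np.load('pics/top0.npy')
A=cloud("top",np.ones((384,512),bool),d)
s=A[(abs(A[:,0]-.535)<.16)&(abs(A[:,1]-.22)<.14)&(A[:,2]>.044)&(A[:,2]<.062)]
x0=np.array([.4195,.1515]); v=s[:,:2]-x0; r=np.hypot(*v.T); a=np.degrees(np.arctan2(v[:,1],v[:,0]))-33.3
s=s[(abs(r-.16)<.015)&(abs(a)<50)]
f=least_squares(lambda p:np.hypot(s[:,0]-p[0],s[:,1]-p[1])-.160,x0,loss='soft_l1',f_scale=.003)
v=s[:,:2]-f.x; a=np.degrees(np.arctan2(v[:,1],v[:,0])); print(len(s),f.x,a.min(),a.max(),np.percentile(a,[1,99]),np.percentile(s[:,2],[50,95]))
w=A[(A[:,0]>.3)&(A[:,0]<.8)&(A[:,1]>-.1)&(A[:,1]<.12)&(A[:,2]>.07)]
print("radiator y max",w[:,1].max(),np.percentile(w[:,1],99) ,"z",np.percentile(w[:,2],[50,99]))
w=A[(abs(A[:,0]-.53)<.25)&(abs(A[:,1]-.3)<.25)&(A[:,2]>.1)];print(w[::max(1,len(w)//8)].round(3))
```

```text
1266 [0.41821797 0.1519625 ] -12.183720045883245 78.79404449459459 [-10.4957673   77.51540416] [0.05433216 0.05783953]
radiator y max 0.09829204958734032 0.08309607693910032 z [0.10265096 0.11646943]
[[0.697 0.052 0.101]
 [0.638 0.057 0.104]
 [0.579 0.051 0.101]
 [0.517 0.061 0.1  ]
 [0.456 0.053 0.101]
 [0.4   0.051 0.104]
 [0.341 0.053 0.105]
 [0.283 0.055 0.102]
 [0.28  0.531 0.333]]
```

Run:
```python
from h import *
A=cloud("top",np.ones((384,512),bool),np.load('pics/top0.npy'))
w=A[(A[:,1]>.06)&(A[:,1]<.13)&(A[:,2]>.065)&(A[:,0]>.3)&(A[:,0]<.85)]
for x in np.arange(.3,.85,.025):
    q=w[(w[:,0]>=x)&(w[:,0]<x+.025)]
    if len(q): print(x.round(3),len(q),"ymax",q[:,1].max().round(3),"zmax",q[:,2].max().round(3))
s=arm.get_state(); p=s["eef_pos"]; R=cv2.Rodrigues(np.zeros(3))[0]
from scipy.spatial.transform import Rotation as Q
R=Q.from_euler('xyz',s["ee_rot"]).as_matrix(); print(s["ee_rot"])
c=np.array([.419,.1517]); t=np.radians(33.4+39.75); p0=np.r_[c+.16*np.array([np.cos(t),np.sin(t)]),.09]
print(p0,(R.T@(p0-p))/.025, "turn",(s["ee_rot"][2]+np.pi/2)/np.radians(5))
```

```text
0.3 6 ymax 0.061 zmax 0.104
0.325 13 ymax 0.061 zmax 0.103
0.35 4 ymax 0.061 zmax 0.104
0.375 11 ymax 0.061 zmax 0.103
0.4 20 ymax 0.062 zmax 0.104
0.425 7 ymax 0.061 zmax 0.104
0.45 7 ymax 0.061 zmax 0.104
0.475 9 ymax 0.061 zmax 0.102
0.5 8 ymax 0.061 zmax 0.102
0.525 8 ymax 0.061 zmax 0.102
0.55 13 ymax 0.061 zmax 0.105
0.575 9 ymax 0.061 zmax 0.104
0.6 2 ymax 0.061 zmax 0.102
0.625 22 ymax 0.096 zmax 0.105
0.65 343 ymax 0.098 zmax 0.108
0.675 157 ymax 0.098 zmax 0.106
[-3.14154553e+00  3.77522694e-06 -4.22814257e-01]
[0.46537874 0.3048307  0.09      ] [11.97246405  8.24204779  4.4506618 ] turn 13.154905509374556
```

```bash
python3 -m crank '[[[1.7,1.2,0,1.6],[3.4,2.4,0.3,3.2],[5.1,3.5,0.6,4.8],[6.9,4.7,1,6.4],[8.6,5.9,1.5,8],[10.3,7.1,2,9.6],[12,8.25,2.5,11],[12,8.25,3,11],[12,8.25,3.8,11],[12,8.25,4.4,11],[12,8.25,4.4,11],[12,8.25,4.4,11]]]' 1 20
cat > plan.py <<'E'
import sys; from h import *
from scipy.spatial.transform import Rotation as Q
# args: s-start s-end (mm along arc from p0), n rows, z
def plan(s0,s1,n,z,c=(.419,.1517),mid=33.4):
    s=arm.get_state(); R=Q.from_euler('xyz',s["ee_rot"]).as_matrix(); p=s["eef_pos"]
    print(np.round(p,4),np.round(s["ee_rot"],3),np.round(s["force"],2),s["width"],s["t"])
    for l in np.linspace(s0,s1,n+1)[1:] if n>1 else [s1]:
        t=np.radians(mid+39.75)-l/160; g=np.r_[c[0]+.16*np.cos(t),c[1]+.16*np.sin(t),z]
        print(((R.T@(g-p))/.025).round(2).tolist())
if __name__=="__main__": a=[float(x) for x in sys.argv[1:]]; plan(a[0],a[1],int(a[2]),a[3])
E
python3 plan.py 0 0 1 0.06
```

```text
t: 2.5
eef_pos: [0.4661, 0.305, 0.0917]
ee_rot: [-3.141, 0.0, -1.382]
force: [0.6, 0.2, 0.8]
width: 0.0005
gripper_force: 0.0
[0.4661 0.305  0.0917] [-3.141  0.    -1.382] [0.59 0.17 0.77] 0.00047390778303883546 2.5
[0.0, 0.03, 1.27]
```

```bash
python3 -m crank '[[[0,0.03,0.4,0],[0,0.03,0.8,0],[0,0.03,1.15,0],[0,0.03,1.15,0],[0,0.03,1.15,0]]]'
python3 - <<'E'
from h import *
p,_=arm.grab_frame("side"); cv2.imwrite('pics/c.png',cv2.resize(p[60:260,170:390],None,fx=3,fy=3,interpolation=2)[:, :,::-1])
E
python3 plan.py 0 0 1 0.0495
```

```text
t: 3.12
eef_pos: [0.4653, 0.3042, 0.0626]
ee_rot: [-3.142, -0.0, -1.383]
force: [-0.4, 0.2, 1.0]
width: 0.0004
gripper_force: 0.0
[0.4654 0.3044 0.0627] [-3.141  0.    -1.383] [0.22 0.83 0.21] 0.0006335255501767197 3.175
[-0.02, -0.0, 0.53]
```

View pics/c.png

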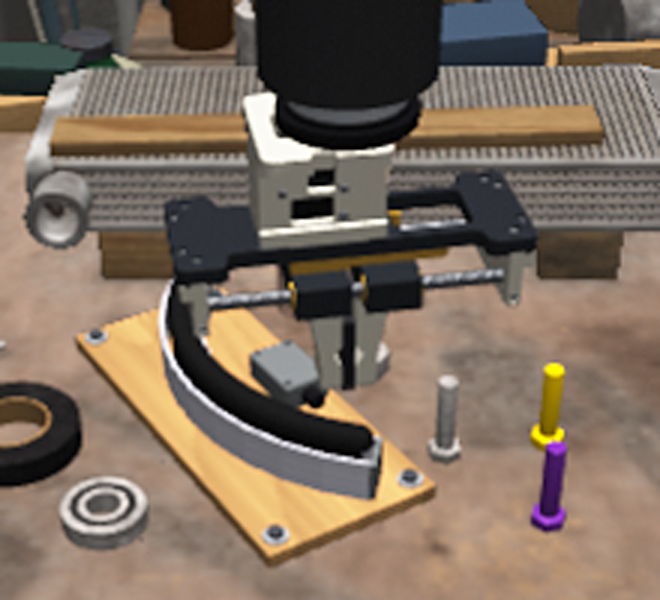

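The closed fingertips show at crop (350,385), but the strip's end is at (360,432). That's more offset than I'd expect, so I'll check with projections.

Run:
```python
from h import *
c=arm.get_calibration("side")
def pr(X): return cv2.projectPoints(np.array([X],float),cv2.Rodrigues(np.array(c["R"]))[0],np.array(c["t"],float),np.array(c["mtx"]),np.array([c["k1"],0,0,0.]))[0].ravel()
e=arm.get_state()["eef_pos"]
for n,X in(("tcp",e),("p0",[.4654,.3048,.056]),("bolt",[.402,.266,.058])):
    u=pr(X); print(n,u,"crop",((u-[170,60])*3).round())
p,d=arm.grab_frame("side"); m=np.zeros(d.shape,bool); m[180:192,278:298]=1
C=cloud("side",m,d); C=C[C[:,2]>.05]; print(np.median(C,0),C[::20].round(3))
```

```text
tcp [283.45196245 197.45572119] crop [340. 412.]
p0 [283.4156421  200.60159407] crop [340. 422.]
bolt [317.820592   187.20929988] crop [443. 382.]
[0.4612627  0.31486117 0.10061778] [[0.475 0.319 0.111]
 [0.472 0.32  0.109]
 [0.468 0.315 0.104]
 [0.465 0.315 0.102]
 [0.461 0.313 0.098]
 [0.458 0.315 0.098]
 [0.454 0.316 0.096]
 [0.451 0.313 0.092]]
```

Run:
```python
from h import *
print(np.round(arm.get_state()["eef_pos"],4))
p,d=arm.grab_frame("side")
cv2.imwrite('pics/d.png',cv2.resize(p[150:220,240:320],None,fx=8,fy=8,interpolation=2)[:,:,::-1])
for v in range(170,206,2):
    m=np.zeros(d.shape,bool); m[v,276:298:4]=1
    print(v,cloud("side",m,d).round(3)[:,1:].tolist())
```

```text
[0.4654 0.3044 0.0628]
170 [[0.319, 0.131], [0.317, 0.13], [0.316, 0.129], [0.312, 0.127], [0.313, 0.128], [0.311, 0.126]]
172 [[0.318, 0.127], [0.318, 0.127], [0.314, 0.124], [0.314, 0.124], [0.316, 0.125], [0.314, 0.124]]
174 [[0.318, 0.122], [0.317, 0.122], [0.316, 0.121], [0.313, 0.119], [0.315, 0.121], [0.312, 0.119]]
176 [[0.319, 0.119], [0.317, 0.118], [0.317, 0.118], [0.313, 0.115], [0.315, 0.116], [0.315, 0.116]]
178 [[0.316, 0.113], [0.317, 0.114], [0.315, 0.112], [0.312, 0.11], [0.313, 0.111], [0.178, 0.018]]
180 [[0.308, 0.103], [0.318, 0.11], [0.315, 0.108], [0.314, 0.107], [0.314, 0.108], [0.185, 0.017]]
182 [[0.31, 0.1], [0.319, 0.107], [0.316, 0.104], [0.313, 0.102], [0.315, 0.104], [0.182, 0.01]]
184 [[0.312, 0.097], [0.317, 0.102], [0.317, 0.102], [0.315, 0.1], [0.317, 0.101], [0.184, 0.007]]
186 [[0.227, 0.032], [0.317, 0.097], [0.314, 0.095], [0.312, 0.093], [0.313, 0.095], [0.184, 0.002]]
188 [[0.223, 0.024], [0.316, 0.092], [0.315, 0.091], [0.316, 0.092], [0.193, 0.003], [0.191, 0.002]]
190 [[0.233, 0.027], [0.214, 0.013], [0.197, 0.001], [0.197, 0.001], [0.196, -0.0], [0.196, 0.0]]
192 [[0.24, 0.027], [0.22, 0.012], [0.219, 0.012], [0.204, 0.001], [0.204, 0.001], [0.204, 0.001]]
194 [[0.241, 0.023], [0.228, 0.014], [0.228, 0.014], [0.211, 0.001], [0.209, -0.0], [0.211, 0.001]]
196 [[0.236, 0.014], [0.234, 0.013], [0.234, 0.013], [0.233, 0.013], [0.22, 0.003], [0.218, 0.002]]
198 [[0.3, 0.058], [0.239, 0.012], [0.239, 0.012], [0.24, 0.013], [0.224, 0.001], [0.225, 0.001]]
200 [[0.303, 0.056], [0.303, 0.056], [0.304, 0.057], [0.304, 0.057], [0.247, 0.013], [0.231, 0.001]]
202 [[0.306, 0.054], [0.309, 0.056], [0.311, 0.058], [0.31, 0.057], [0.309, 0.056], [0.237, 0.001]]
204 [[0.308, 0.051], [0.311, 0.053], [0.311, 0.053], [0.314, 0.056], [0.311, 0.053], [0.257, 0.011]]
```

View pics/d.png

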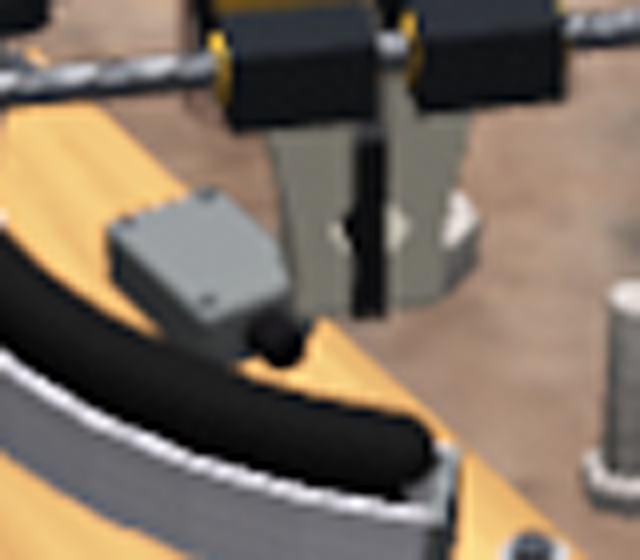

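The picture shows the fingertips ending at crop d (365,310), and depth puts them at z≈0.09 although the state says 0.063. I'll go down carefully and use the force to find where they really are.

```bash
python3 -m crank '[[[0,0,0.15,0],[0,0,0.3,0],[0,0,0.4,0],[0,0,0.5,0],[0,0,0.5,0],[0,0,0.5,0]]]'
python3 - <<'E'
from h import *
for i in range(4):
    p,d=arm.grab_frame("side"); s=arm.get_state(); print(np.round(s["eef_pos"],4),np.round(s["force"],2))
B=np.zeros(d.shape,bool)
for v in range(120,206,4):
    m=B.copy(); m[v,250:320:6]=1
    C=cloud("side",m,d); C=C[(C[:,1]>.25)&(C[:,2]>.06)]; print(v,C.round(3).tolist()[::2])
E
```

```text
t: 4.03
eef_pos: [0.4652, 0.3042, 0.05]
ee_rot: [-3.142, -0.0, -1.383]
force: [1.0, 0.1, 0.3]
width: 0.0006
gripper_force: 0.0
[0.4653 0.3043 0.0501] [-0.71  0.54  0.39]
[0.4652 0.3043 0.0502] [-0.99  0.12  0.27]
[0.4653 0.3043 0.0501] [ 0.74 -0.02  0.27]
[0.4652 0.3043 0.0501] [ 0.51 -0.19 -0.43]
120 [[0.508, 0.337, 0.235], [0.49, 0.348, 0.241], [0.472, 0.343, 0.238], [0.454, 0.343, 0.238]]
124 [[0.509, 0.334, 0.227], [0.49, 0.352, 0.236], [0.472, 0.318, 0.218], [0.453, 0.325, 0.221]]
128 [[0.509, 0.331, 0.218], [0.49, 0.333, 0.219], [0.472, 0.325, 0.214], [0.453, 0.326, 0.215], [0.412, 0.272, 0.185]]
132 [[0.509, 0.33, 0.21], [0.49, 0.334, 0.212], [0.472, 0.325, 0.207], [0.453, 0.323, 0.206], [0.432, 0.28, 0.182], [0.411, 0.274, 0.179]]
136 [[0.521, 0.298, 0.184], [0.5, 0.334, 0.205], [0.481, 0.326, 0.201], [0.462, 0.328, 0.202], [0.443, 0.323, 0.199]]
140 [[0.521, 0.313, 0.186], [0.5, 0.336, 0.199], [0.481, 0.327, 0.194], [0.462, 0.327, 0.194], [0.443, 0.326, 0.193], [0.41, 0.267, 0.159]]
144 [[0.52, 0.323, 0.184], [0.5, 0.335, 0.192], [0.481, 0.333, 0.19], [0.462, 0.33, 0.188], [
[... 415 characters left out ...]
167], [0.472, 0.342, 0.166], [0.452, 0.337, 0.163], [0.433, 0.34, 0.165], [0.413, 0.328, 0.157]]
164 [[0.52, 0.344, 0.16], [0.5, 0.343, 0.159], [0.481, 0.347, 0.161], [0.462, 0.343, 0.159], [0.443, 0.342, 0.158], [0.423, 0.338, 0.156]]
168 [[0.52, 0.348, 0.155], [0.491, 0.345, 0.152], [0.472, 0.346, 0.153], [0.452, 0.34, 0.15], [0.433, 0.338, 0.149]]
172 [[0.481, 0.348, 0.147], [0.461, 0.31, 0.122], [0.441, 0.311, 0.122]]
176 [[0.482, 0.306, 0.111], [0.461, 0.315, 0.116]]
180 [[0.472, 0.317, 0.109], [0.451, 0.314, 0.108]]
184 [[0.472, 0.318, 0.102], [0.451, 0.312, 0.098]]
188 [[0.472, 0.317, 0.093], [0.451, 0.313, 0.09]]
192 [[0.472, 0.318, 0.085], [0.451, 0.314, 0.082]]
196 []
200 []
204 []
```

```bash
cat > tip.py <<'E'
from h import *
p,d=arm.grab_frame("side"); F=[arm.get_state()["force"]]
for i in range(5): arm.recognise("edge","side"); F.append(arm.get_state()["force"])
s=arm.get_state(); e=s["eef_pos"]; print(s["t"],np.round(e,4),"F",np.mean(F,0).round(2),"sd",np.std(F,0).round(2))
C=cloud("side",np.ones(d.shape,bool),d)
for dz in(.05,.045,.04,.037,.034,.031,.028,.025,.022):
    q=C[(np.hypot(C[:,0]-e[0],C[:,1]-e[1])<.045)&(abs(C[:,2]-e[2]-dz)<.0015)&(C[:,1]>e[1]-.02)]
    if len(q): print(dz,len(q),"x",q[:,0].min().round(4),q[:,0].max().round(4),"y",np.median(q[:,1]).round(4))
E
python3 tip.py
```

```text
4.525 [0.4652 0.3042 0.0501] F [-0.05  0.14  0.03] sd [0.5  0.43 0.5 ]
0.05 21 x 0.4441 0.4767 y 0.3148
0.045 31 x 0.4474 0.4785 y 0.3145
0.04 33 x 0.4455 0.4804 y 0.3143
0.037 28 x 0.4455 0.4805 y 0.3141
0.034 29 x 0.4454 0.4786 y 0.3157
0.031 22 x 0.4453 0.4805 y 0.3142
0.028 14 x 0.4488 0.475 y 0.314
0.025 2 x 0.4628 0.4645 y 0.315
```

The arm's xy is right. The real tips are about 27 mm above the reported z.

```bash
python3 -m crank '[[[0,0,0.2,0],[0,0,0.4,0],[0,0,0.6,0],[0,0,0.72,0],[0,0,0.72,0]]]'; python3 tip.py
```

```text
t: 5.15
eef_pos: [0.465, 0.304, 0.0316]
ee_rot: [3.141, -0.001, -1.383]
force: [0.3, -0.1, 0.2]
width: 0.0004
gripper_force: 0.0
5.45 [0.4653 0.3043 0.0322] F [ 0.32 -0.06  0.25] sd [0.46 0.58 0.43]
0.05 25 x 0.4454 0.4767 y 0.3139
0.045 33 x 0.4453 0.4786 y 0.314
0.04 22 x 0.4452 0.4786 y 0.3146
0.037 31 x 0.4451 0.4786 y 0.3147
0.034 27 x 0.4451 0.4786 y 0.3147
0.031 24 x 0.445 0.4786 y 0.3141
0.028 11 x 0.4467 0.4749 y 0.3133
0.025 52 x 0.4501 0.5063 y 0.2978
0.022 82 x 0.4465 0.508 y 0.3038
```

```bash
python3 -m crank '[[[0,0,0.1,0],[0,0,0.2,0],[0,0,0.24,0],[0,0,0.24,0]]]'; python3 tip.py|head -1
```

```text
t: 5.95
eef_pos: [0.4654, 0.3044, 0.0262]
ee_rot: [-3.141, 0.0, -1.383]
force: [0.4, 0.3, 2.6]
width: 0.0003
gripper_force: 1.7
6.25 [0.4654 0.3044 0.0262] F [0.11 0.57 3.61] sd [0.31 0.34 0.5 ]
```

```bash
cat > sink.py <<'E'
import sys; from h import *
a0,a1=[float(x) for x in sys.argv[1:3]]  # angle window rel. to fixture x
def z(n,d):
    C=cloud(n,np.ones(d.shape,bool),d); v=C[:,:2]-[.419,.1517]; r=np.hypot(*v.T); a=np.degrees(np.arctan2(v[:,1],v[:,0]))-33.4
    q=C[(abs(r-.16)<.004)&(a>a0)&(a<a1)&(C[:,2]>.035)&(C[:,2]<.065)]; return np.median(q[:,2]),len(q)
F=[]
for n in("side","top"):
    for k in range(2):
        _,d=arm.grab_frame(n); F.append(arm.get_state()["force"]); print(n,z(n,np.load(f"pics/{n}0.npy")),z(n,d))
s=arm.get_state(); print(s["t"],np.round(s["eef_pos"],4),np.mean(F,0).round(2))
E
python3 sink.py -40 10; python3 plan.py 0 55.5 12 0.0245
```

```text
side (np.float64(0.055461230837812917), 189) (np.float64(0.04999956123560062), 60)
side (np.float64(0.055461230837812917), 189) (np.float64(0.04995764766485006), 61)
top (np.float64(0.05577682447395429), 315) (np.float64(0.051215994280324244), 196)
top (np.float64(0.05577682447395429), 315) (np.float64(0.05123887549600866), 196)
6.45 [0.4654 0.3044 0.0261] [0.45 0.51 3.94]
[0.4654 0.3044 0.0261] [-3.141  0.    -1.383] [-0.82  0.65  4.96] 0.0008275125360379338 6.45
[0.07, -0.17, 0.07]
[0.17, -0.33, 0.07]
[0.26, -0.48, 0.07]
[0.36, -0.64, 0.07]
[0.47, -0.79, 0.07]
[0.58, -0.94, 0.07]
[0.7, -1.08, 0.07]
[0.82, -1.22, 0.07]
[0.94, -1.36, 0.07]
[1.07, -1.5, 0.07]
[1.2, -1.63, 0.07]
[1.33, -1.75, 0.07]
```

```bash
python3 -m crank '[[[0.07,-0.17,0.05,0],[0.17,-0.33,0.05,0],[0.26,-0.48,0.05,0],[0.36,-0.64,0.05,0],[0.47,-0.79,0.05,0],[0.58,-0.94,0.05,0],[0.7,-1.08,0.05,0],[0.82,-1.22,0.05,0],[0.94,-1.36,0.05,0],[1.07,-1.5,0.05,0],[1.2,-1.63,0.05,0],[1.33,-1.75,0.05,0]]]'; python3 sink.py -40 10; python3 plan.py 55.5 111 12 0.0245
```

```text
t: 7.95
eef_pos: [0.5147, 0.2796, 0.0248]
ee_rot: [-3.141, 0.0, -1.383]
force: [-2.2, 2.2, 3.6]
width: 0.0004
gripper_force: 2.2
side (np.float64(0.055461230837812917), 189) (np.float64(0.049667093371264126), 133)
side (np.float64(0.055461230837812917), 189) (np.float64(0.04956170709796904), 131)
top (np.float64(0.05577682447395429), 315) (np.float64(0.049587267498898996), 114)
top (np.float64(0.05577682447395429), 315) (np.float64(0.04955539848922899), 116)
8.15 [0.5149 0.2795 0.0249] [-0.57  0.17  4.28]
[0.5149 0.2795 0.0249] [-3.141 -0.    -1.383] [ 0.45 -0.59  3.71] 0.0004309409086554585 8.15
[0.12, -0.12, 0.02]
[0.26, -0.24, 0.02]
[0.41, -0.35, 0.02]
[0.55, -0.46, 0.02]
[0.71, -0.57, 0.02]
[0.86, -0.67, 0.02]
[1.02, -0.77, 0.02]
[1.18, -0.86, 0.02]
[1.34, -0.95, 0.02]
[1.5, -1.03, 0.02]
[1.67, -1.11, 0.02]
[1.84, -1.18, 0.02]
```

Sunk by about 6 mm, which is mid-travel, so I'll carry on.

```bash
python3 -m crank '[[[0.12,-0.12,0.02,0],[0.26,-0.24,0.02,0],[0.41,-0.35,0.02,0],[0.55,-0.46,0.02,0],[0.71,-0.57,0.02,0],[0.86,-0.67,0.02,0],[1.02,-0.77,0.02,0],[1.18,-0.86,0.02,0],[1.34,-0.95,0.02,0],[1.5,-1.03,0.02,0],[1.67,-1.11,0.02,0],[1.84,-1.18,0.02,0]]]'; python3 sink.py 15 40; python3 plan.py 111 166.5 12 0.0245
```

```text
t: 9.65
eef_pos: [0.5522, 0.2399, 0.0243]
ee_rot: [-3.141, 0.0, -1.383]
force: [-2.2, 2.5, 4.3]
width: 0.0004
gripper_force: 2.1
side (np.float64(0.05603978135237157), 121) (np.float64(0.04916401368391181), 115)
side (np.float64(0.05603978135237157), 121) (np.float64(0.049337388252931894), 119)
top (np.float64(0.05566084817033178), 160) (np.float64(0.04964306138087872), 5)
top (np.float64(0.05566084817033178), 160) (np.float64(0.047567727157946806), 6)
9.85 [0.5524 0.2396 0.0244] [ 0.3  -0.    4.52]
[0.5524 0.2396 0.0244] [-3.141e+00 -1.000e-03 -1.383e+00] [ 1.41 -0.79  4.24] 0.0005409977209151439 9.85
[0.17, -0.08, -0.01]
[0.34, -0.14, -0.01]
[0.52, -0.2, -0.0]
[0.69, -0.25, -0.0]
[0.87, -0.3, -0.0]
[1.05, -0.35, -0.0]
[1.23, -0.38, -0.0]
[1.41, -0.42, -0.0]
[1.6, -0.44, -0.0]
[1.78, -0.47, -0.0]
[1.97, -0.48, -0.0]
[2.15, -0.49, -0.0]
```

```bash
python3 -m crank '[[[0.17,-0.08,0,0],[0.34,-0.14,0,0],[0.52,-0.2,0,0],[0.69,-0.25,0,0],[0.87,-0.3,0,0],[1.05,-0.35,0,0],[1.23,-0.38,0,0],[1.41,-0.42,0,0],[1.6,-0.44,0,0],[1.78,-0.47,0,0],[1.97,-0.48,0,0],[2.15,-0.49,0,0]]]'; python3 sink.py 0 40; python3 plan.py 166.5 222 12 0.0245
```

```text
t: 11.35
eef_pos: [0.5742, 0.1893, 0.0243]
ee_rot: [-3.141, -0.0, -1.383]
force: [-0.0, 2.6, 3.7]
width: 0.0005
gripper_force: 2.1
side (np.float64(0.055899572586879345), 196) (np.float64(0.049263688328623365), 186)
side (np.float64(0.055899572586879345), 196) (np.float64(0.04894728199154061), 189)
top (np.float64(0.0555979451681423), 253) (np.float64(nan), 0)
top (np.float64(0.0555979451681423), 253) (np.float64(nan), 0)
11.55 [0.5742 0.1889 0.0243] [0.4  0.49 4.36]
[0.5742 0.1889 0.0243] [ 3.141e+00 -1.000e-03 -1.383e+00] [ 1.26 -0.21  4.52] 0.00045171816607688574 11.55
[0.18, -0.02, -0.01]
[0.37, -0.02, -0.01]
[0.55, -0.02, -0.01]
[0.73, -0.01, -0.01]
[0.92, 0.01, -0.01]
[1.1, 0.03, -0.01]
[1.29, 0.05, -0.01]
[1.47, 0.08, -0.01]
[1.65, 0.12, -0.01]
[1.83, 0.16, -0.01]
[2.01, 0.21, -0.01]
[2.19, 0.26, -0.01]
  return _methods._mean(a, axis=axis, dtype=dtype,
  ret = ret.dtype.type(ret / rcount)
```

```bash
python3 -m crank '[[[0.18,-0.02,0,0],[0.37,-0.02,0,0],[0.55,-0.02,0,0],[0.73,-0.01,0,0],[0.92,0.01,0,0],[1.1,0.03,0,0],[1.29,0.05,0,0],[1.47,0.08,0,0],[1.65,0.12,0,0],[1.83,0.16,0,0],[2.01,0.21,0,0],[2.25,0.27,0,0]]]'; python3 sink.py -10 40 2>/dev/null; python3 plan.py 222 222 1 0.0245
```

```text
t: 13.05
eef_pos: [0.578, 0.1328, 0.0243]
ee_rot: [-3.141, 0.0, -1.383]
force: [-0.5, 4.3, 4.4]
width: 0.0006
gripper_force: 2.2
side (np.float64(0.05572849046432418), 248) (np.float64(0.04920668997887996), 222)
side (np.float64(0.05572849046432418), 248) (np.float64(0.04916211084192717), 233)
top (np.float64(0.05568615839329833), 317) (np.float64(nan), 0)
top (np.float64(0.05568615839329833), 317) (np.float64(nan), 0)
13.25 [0.5778 0.1322 0.0243] [1.31 0.54 4.47]
[0.5778 0.1322 0.0243] [ 3.141e+00 -1.000e-03 -1.383e+00] [ 2.5  -0.31  5.4 ] 0.0003817492873101324 13.25
[-0.07, -0.02, -0.01]
```

At p6 and still sunk about 6.5 mm, so I'll lift straight up.

```bash
python3 -m crank '[[[2.25,0.27,-0.3,0],[2.25,0.27,-0.3,0]]]' >/dev/null; sed -n 1p /dev/null; python3 -c "
from station import arm; s=arm.get_state(); print(s['eef_pos'],s['force'])"
```

```text
[0.58119715 0.07483978 0.03140951] [-0.10733014  0.34654973 -0.39409875]
```

I made a mistake there. Rows are relative to each call's start, so besides lifting, the arm moved about 57 mm past the end of the strip. I'll raise it straight up and check whether anything was touched.

```bash
python3 -m crank '[[[0,0,-0.8,0],[0,0,-1.8,0],[0,0,-2.8,0],[0,0,-3.6,0],[0,0,-4,0],[0,0,-4,0],[0,0,-4,0]]]'; python3 sink.py -10 40 2>/dev/null
python3 - <<'E'
from h import *
for n in("side","top"):
    p,d=arm.grab_frame(n)
    for th in("bolt","sleeve","nut","bearing","tape"):
        print(n,th,[(round(r["score"],2),np.round(r["extent"]).tolist()) for r in arm.recognise(th,n)[:3]])
    cv2.imwrite(f'pics/e{n}.png',cv2.resize(p[60:310,130:430],None,fx=2.3,fy=2.3)[:,:,::-1])
    o=cv2.imread(f'pics/{n}0.png')[60:310,130:430]; 
    if n=="side": cv2.imwrite('pics/diff.png',np.hstack([cv2.resize(x,None,fx=1.3,fy=1.3) for x in(p[60:310,130:430,::-1],cv2.absdiff(o,np.ascontiguousarray(p[60:310,130:430,::-1]))*2)]))
E
```

```text
t: 14.38
eef_pos: [0.581, 0.0763, 0.1306]
ee_rot: [3.14, -0.0, -1.383]
force: [0.8, -0.2, 0.3]
width: 0.0
gripper_force: 0.0
side (np.float64(0.05572849046432418), 248) (np.float64(0.05563896790086999), 251)
side (np.float64(0.05572849046432418), 248) (np.float64(0.05562676516790741), 245)
top (np.float64(0.05568615839329833), 317) (np.float64(0.055675470841711344), 50)
top (np.float64(0.05568615839329833), 317) (np.float64(0.05552203316100342), 50)
14.575 [0.5815 0.0764 0.131 ] [ 0.07  0.07 -0.04]
side bolt [(0.78, [315.0, 186.0, 9.0, 29.0]), (0.69, [348.0, 183.0, 8.0, 28.0]), (0.61, [227.0, 146.0, 69.0, 65.0])]
side sleeve [(0.63, [259.0, 141.0, 18.0, 24.0])]
side nut [(0.64, [284.0, 169.0, 18.0, 19.0])]
side bearing [(0.78, [191.0, 217.0, 27.0, 27.0]), (0.71, [214.0, 257.0, 32.0, 32.0]), (0.71, [250.0, 292.0, 35.0, 34.0])]
side tape [(0.91, [152.0, 185.0, 46.0, 36.0]), (0.59, [228.0, 146.0, 68.0, 69.0])]
top bolt [(0.72, [257.0, 207.0, 16.0, 21.0]), (0.57, [281.0, 247.0, 7.0, 7.0]), (0.44, [284.0, 278.0, 16.0, 13.0])]
top sleeve [(0.7, [279.0, 246.0, 9.0, 9.0])]
top nut []
top bearing [(0.87, [147.0, 193.0, 29.0, 27.0]), (0.82, [183.0, 162.0, 27.0, 24.0])]
top tape [(0.43, [254.0, 202.0, 16.0, 24.0])]
```

View pics/diff.png

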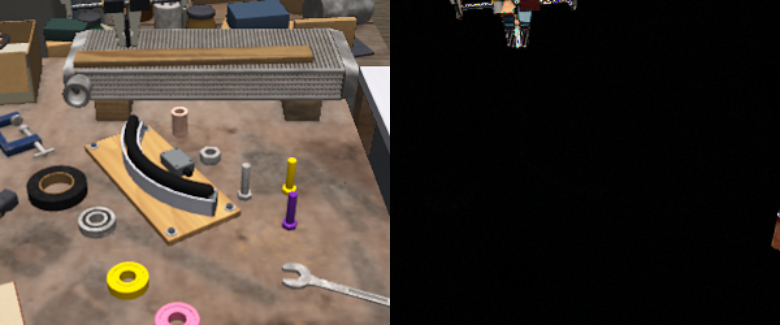

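The difference picture (right half) is black except for the gripper at the top (~(515,25)), so nothing has moved. The strip is back up at 55.6 mm, the arm is clear and the force is zero, so I'm handing in.

```bash
python3 -c "
from station import arm; print(arm.job_done())"
```

```text
the job is handed in; nothing more can be done
None
```

The job is handed in (result not shown): I pressed the strip 5–6.5 mm at the bolt end (p0), ran it pressed to p6 and lifted off; by mistake the lift also slid about 57 mm past p6, but images before and after show the strip back up and nothing moved.

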